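# Refit the hook-in lid of the vial bin

### The job

Put the loose white lid back on the grey vial bin: with its front raised, hook the lid's lip under the bin's fixed ledge until it meets the wall there, then swing the front down until it snaps home under the spring catch and the lid lies flush and square on the bin, and let go. Feel your way in without forcing it, and leave the other things on the counter where they are.

Things in the scene. Friction and masses are not known exactly. Their poses are not given: they have to be found in the camera images.
- dock: flat steel base plate 215 x 110 x 10 mm fixed on the counter; origin centre of underside, x lengthwise, y across, z up. Carries the open grey vial bin (90 mm wide, parallel, centred in y). The bin (ledge, catch and all) is clamped fast within 20 mm either way of its middle along dock x; this shift is NOT reported: find it by touch or sight. Bin top, the lid's seat: dock z = 60 mm
- ledge_ref (a point): dock x -75, y 0, z 60 mm, dock axes: foot of the ledge's wall IF the bin were at its middle (else add the shift). Flat hard deck at z 60 (80 mm wide) from the wall to 60 mm in +x; open bin beyond. The wall is 13 mm high; from its top a ledge 4 mm thick, 90 mm wide, overhangs the deck 8 mm in +x, leaving a slot 9 mm high under it. Over 25 N between lid and bin is forcing
- catch_ref (a point): dock x 75, y 0, z 60 mm, dock axes: front edge seat, bin at middle (else add shift). Steel spring catch 36 mm wide, 17 mm high: nose corner 3 mm to -x and 7.5 mm up, face sloping up and to +x, 30 deg off vertical. Pressing the front down (5 to 12 N) springs it out, then it snaps over. Fixed end stops 6 mm high beside it, 1.8 mm to +x: lip over 1.5 mm short of its wall, it jams
- lid: loose white lid, 0.14 kg, flat on the counter, top up; origin mid-underside, 150 mm long in x. Plate x -60 to 75 mm, 84 wide, 5 thick; lip (tongue) to x -75, 60 wide, 4 thick, undersides level. Grip rib lengthwise, x 22 to 62, 12 mm thick in y, top z 33. Seated: axes as the dock's, origin at dock x = bin's shift, y 0, z 60. Lip enters the slot with the front raised 0.1 to 0.35 rad
- lid_lip (a point): middle of the lower edge of the lid's lip end (lid frame x = -75, y = 0, z = 0 mm); axes as the lid's
- lid_front (a point): middle of the lower edge of the lid's front end, the one that goes under the catch (lid frame x = +75, y = 0, z = 0 mm); axes as the lid's
- organizer: bystander: round white pill organizer with hinged clear lids, 94 mm across, 31 mm tall; origin at the centre of its underside
- dropper: bystander: small empty glass eyedropper bottle, 32 mm across, 91 mm tall; origin at the centre of its underside
- scoop: bystander: yellow plastic measuring scoop, bowl 40 mm across and 22 mm tall, handle to -x, 117 mm long over all; origin under the bowl's centre
- tweezers: bystander: steel tweezers lying flat, 107 mm long in x, 4 mm tall; origin near the middle, on the counter
Mind the look-alikes: they are no part of the job. What is shaped like the lid but blue or orange is not meant.

How it is judged (in metres and radians):
On the way:
1. with its front raised (lid tilted 0.07 rad or more), the lid's lip is down in the ledge end of the bin: lip edge less than 7 mm above the deck, on the ledge side of it (angle between lid's own z axis and vertical between 0.07 and 0.5 rad and z of lid_front in the frame of dock above 0.07 m and z of lid_lip in the frame of dock between 0.057 and 0.067 m and x of lid_lip in the frame of dock between -0.099 and -0.04 m and y of lid_lip in the frame of dock between -0.01 and 0.01 m), for 0.2 s.
At the end, for the whole second after the job is handed in: Lid at rest on the bin, released, lip end under the ledge, front under the catch: undersides of both ends within 1.5 mm of the bin top (dock z = 60 mm) and 6 mm of the dock centre line, lid origin within 23 mm of the dock's in x, within 0.06 rad of square and 0.02 rad of level (z of lid_lip in the frame of dock between 0.0585 and 0.0615 m and y of lid_lip in the frame of dock between -0.006 and 0.006 m and z of lid_front in the frame of dock between 0.0585 and 0.0615 m and y of lid_front in the frame of dock between -0.006 and 0.006 m and x of lid in the frame of dock between -0.023 and 0.023 m and angle between lid's own z axis and vertical below 0.02 rad and angle between the x axis of lid and the x axis of dock, either way round below 0.06 rad and linear speed of lid below 0.01 m/s and angular speed of lid below 0.05 rad/s); the robot touches nothing.
It fails at once if the lid is forced: more than 25 N between the lid and the bin or its dock (contact force between lid and dock above 25 N).
It fails at once if the organizer is moved more than 20 mm (distance of organizer from where it was at the start of the episode above 0.02 m).
It fails at once if the dropper is moved more than 20 mm (distance of dropper from where it was at the start of the episode above 0.02 m).
It fails at once if the scoop is moved more than 20 mm (distance of scoop from where it was at the start of the episode above 0.02 m).
It fails at once if the tweezers is moved more than 20 mm (distance of tweezers from where it was at the start of the episode above 0.02 m).
It also fails if it takes over 64 s, if anything falls off the work surface, if the arm or the gripper's body presses on something with over 40 N, if the wrist force passes 120 N, or if a joint passes its speed limit or range.

### The arm

A 6-joint arm with a two-finger parallel gripper is mounted at the origin on the work surface. World frame = base frame: x ahead of the robot, y to its left, z up, the work surface at z = 0. Lengths are in m, angles in degrees, forces in N, time in s.
With the tool pointing down it reaches from about 0.4 to 0.825 m from the base axis. Payload 7 kg.
Tool frame: the origin (TCP) lies midway between the tips of the shut fingers; the grasp point (between the pads) lies 19 mm behind it; z points along the fingers, y is the line along which they close (so a half turn about z gives the same grasp; the last joint's range is limited). The gripper opens to 88 mm and grips with 3 to 60 N. Pads are 19 mm wide; open, the fingers measure 130 mm over their backs; the gripper's body (78 mm by 193 mm) begins 47 mm behind the grasp point.
Start: joints at [-48.409, 20.546, 0.682, 0, -70.136, -16.507], TCP at [0.286, -0.611, 0.227] pointing down, gripper open.
Joint ranges: [-176.03, 176.03], [-82.01, 121.73], [-58.28, 71.71], [-173.87, 95.51], [-174.79, -0.11], [-173.66, 173.66]. Speed limits (degrees/s): [136.94, 136.94, 172.46, 180, 180, 180].

### API

Orientations are given as [roll, pitch, yaw] about the fixed x, y, z axes, in that order (R = Rz(yaw) Ry(pitch) Rx(roll)).
In Python, from plant import ctrl gives the robot as it stands. The module is installed in compiled form; this text tells all that it offers.
- The arm moves only by the tool send_rows, never from a script. Its argument "plan" is a list that holds one entry, the list of rows, each a list of 6 numbers: the shift along the tool's x, y, z in cm, then the turn, a rotation vector about the tool's x, y, z in degrees. A call has 1 to 8 rows; each row is the pose to reach, as a shift and turn from the pose commanded when the call began, along the tool's axes at that moment; what a row does not reach only later rows make up. A row lasts 1/12 s, in which the tool goes at most 41.7 mm and 7.16 degrees, less where a joint would pass 70% of its speed; a pose out of reach is approached as far as the arm can. A call with a gripper value outside its range is refused whole. "fingers" is the opening, from 0 (shut) to 1 (fully open), set as the call begins (left out, the last holds). The fingers move at their own pace and stop on an object; the grip force is fixed at half the most. Time passes only in rows, so rows that repeat a pose let the fingers close. It gives the time, the measured TCP pose, the force, the opening and the grip force at its end, in the units of the state.
- ctrl.get_obs(): the state, without advancing time (a new reading comes with each control period).
- ctrl.snapshot(name): name is "scene" or "top" or "wrist"; returns a dict with "img" (384x512x3 uint8, red, green, blue), "K" (3x3 intrinsics, pixels), "pose" (4x4, takes a point from camera to world coordinates). Camera axes: x right, y down, z forward; pixel columns grow to the right and rows downward; lengths in m; the calibration is good to about 2 mm. A picture is of the moment at which its call begins. There is no depth.
- ctrl.close_job(): hands the job in; it is judged then, once.
The state is a dict: "clock": time; "joint_pos": joint angles; "qvel": joint speeds; "tau": joint torques, N m; "tool_pos": TCP position; "orientation": TCP orientation; "force": force on the tool from outside, world axes, zero at the start; "moment": the same for the moment, N m; "opening": finger opening in m; "gripper_force": force on a finger pad.
Only numpy, scipy, OpenCV 4.12 (cv2) and the standard library are available. Lean on these libraries where they do the work, as an engineer would, in place of code of your own. Each camera call takes 0.05 s, during which the arm holds its last target. There are 200 camera calls.

## Working session

There is one attempt and no reset: what is moved stays moved. The work goes in short steps, Python scripts to look and compute and a tool call to move; the robot and the scene stay as the last step left them, time stands still between calls to the robot, and variables do not carry over. Pictures are saved under pics/ and viewed, at most 10 in all, crops included, and the job is handed in when it is done.

Besides the shell and the picture viewer there is one more tool, called after "Call:" as name([rows], argument=value, ...), one row to a line, values as JSON. send_rows: Moves the arm, as the interface text tells. Its arguments: {"type":"object","properties":{"plan":{"type":"array","items":{"type":"array","items":{"type":"array","items":{"type":"number"}}}},"fingers":{"type":"number"}},"required":["plan"]}

```bash
mkdir -p pics
cat > h.py <<'E'
import numpy as np, cv2, pickle
from plant import ctrl
from scipy.spatial.transform import Rotation as R
def snap(n,f):
    s=ctrl.snapshot(n); cv2.imwrite(f'pics/{f}.png',s['img'][:,:,::-1]); pickle.dump(s,open(f'pics/{f}.pkl','wb')); return s
def load(f): return pickle.load(open(f'pics/{f}.pkl','rb'))
def px2w(s,u,v,z):
    d=s['pose'][:3,:3]@np.linalg.inv(s['K'])@np.array([u,v,1.]); o=s['pose'][:3,3]
    return o+d*(z-o[2])/d[2]
def w2px(s,p):
    q=s['K']@(np.linalg.inv(s['pose'])@np.append(p,1))[:3]; return q[:2]/q[2]
E
python3 - <<'E'
from h import *
a=snap('top','top0');b=snap('scene','sc0')
print(a['pose'],a['K'],b['pose'])
print(ctrl.get_obs())
cv2.imwrite('pics/both.png',cv2.resize(np.vstack([a['img'],b['img']])[:,:,::-1],None,fx=.78,fy=.78) )
cv2.imwrite('pics/top1.png',cv2.resize(a['img'][:,:,::-1],(800,600),interpolation=cv2.INTER_CUBIC))
E
```

```text
[[-0.02365921 -0.98314022  0.18131614  0.41105878]
 [-0.99912533  0.02950816  0.02962859 -0.09102326]
 [-0.03447937 -0.18045655 -0.98297844  0.83622574]
 [ 0.          0.          0.          1.        ]] [[371.3588333    0.         253.36143682]
 [  0.         371.3588333  188.05187437]
 [  0.           0.           1.        ]] [[-0.51799483  0.62991099 -0.57869984  1.12306336]
 [ 0.85534081  0.38821435 -0.34304768  0.24860284]
 [ 0.00857008 -0.67268252 -0.7398816   0.78144995]
 [ 0.          0.          0.          1.        ]]
{'clock': 0.1, 'joint_pos': array([-4.84086830e+01,  2.05881011e+01,  6.38787166e-01, -1.94929905e-02,
       -7.01351554e+01, -1.65076608e+01]), 'qvel': array([ 1.89867993e-02, -1.19096796e-01,  2.05869680e-01,  3.58400480e-02,
        2.46883174e-02, -1.55141124e-04]), 'tau': array([-1.84001154e-03, -5.84163451e+01,  2.93751776e+01,  7.01568916e+00,
        1.01063331e-02, -7.31916884e-05]), 'tool_pos': array([ 0.28596647, -0.61094472,  0.22570036]), 'orientation': array([ 1.79913805e+02, -6.43366890e-03, -1.54922976e+02]), 'force': array([ 0.34278056, -0.01804001,  0.15064469]), 'moment': array([-0.00648502, -0.01978952,  0.02366089]), 'gripper_force': 0.0, 'opening': 0.08767742928531896}
```

View pics/top1.png

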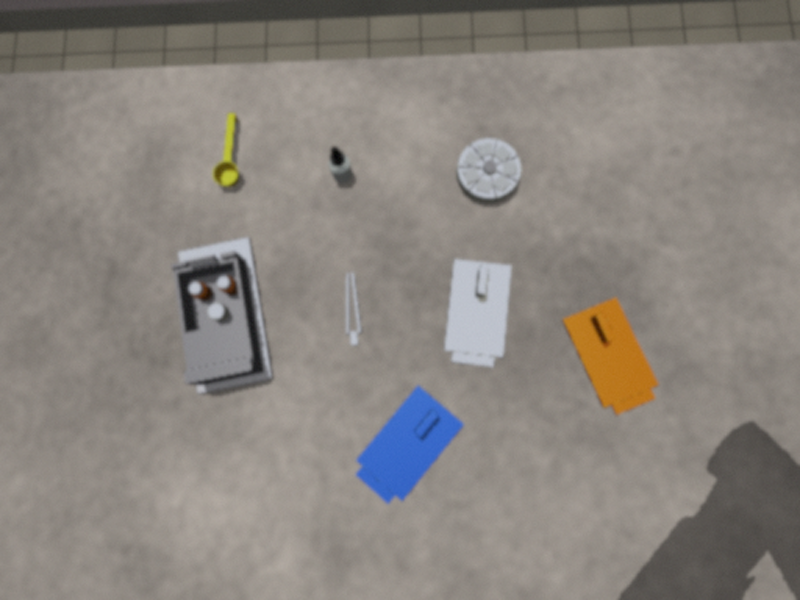

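View pics/sc0.png

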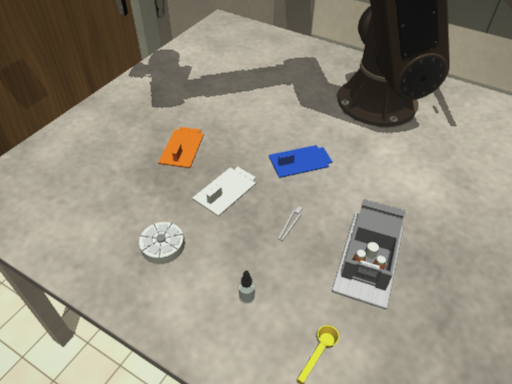

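The things shaped like the lid, in the 800 px top view, are white (480,310), blue (410,445) and orange (610,355). Only the white one fits the description, so I'll confirm it in an enlarged crop next to the dock.

Run:
```python
from h import *
s=load('top0');im=s['img'][:,:,::-1]
a=cv2.resize(im[148:253,108:178],None,fx=5.6,fy=5.6,interpolation=cv2.INTER_CUBIC)
b=cv2.resize(im[148:253,275:345],None,fx=5.6,fy=5.6,interpolation=cv2.INTER_CUBIC)
cv2.imwrite('pics/c1.png',np.hstack([a,b]))
# white lid mask
g=im.astype(int); roi=np.zeros(im.shape[:2],bool); roi[155:240,278:336]=1
m=(roi&(im.min(2)>165)).astype(np.uint8)
c=max(cv2.findContours(m,0,2)[0],key=cv2.contourArea); print(cv2.contourArea(c),cv2.minAreaRect(c))
bx=cv2.boxPoints(cv2.minAreaRect(c)); print(bx,[px2w(s,*p,.004).round(4) for p in bx])
```

```text
2244.0 ((305.4762878417969, 199.9230194091797), (37.32131576538086, 65.67198181152344), 6.072457313537598)
[[283.44675 230.60072]
 [290.39395 165.29723]
 [327.50583 169.24532]
 [320.55862 234.54881]] [array([ 0.4663, -0.1307,  0.004 ]), array([ 0.6152, -0.1523,  0.004 ]), array([ 0.6032, -0.2364,  0.004 ]), array([ 0.4554, -0.2123,  0.004 ])]
```

View pics/c1.png

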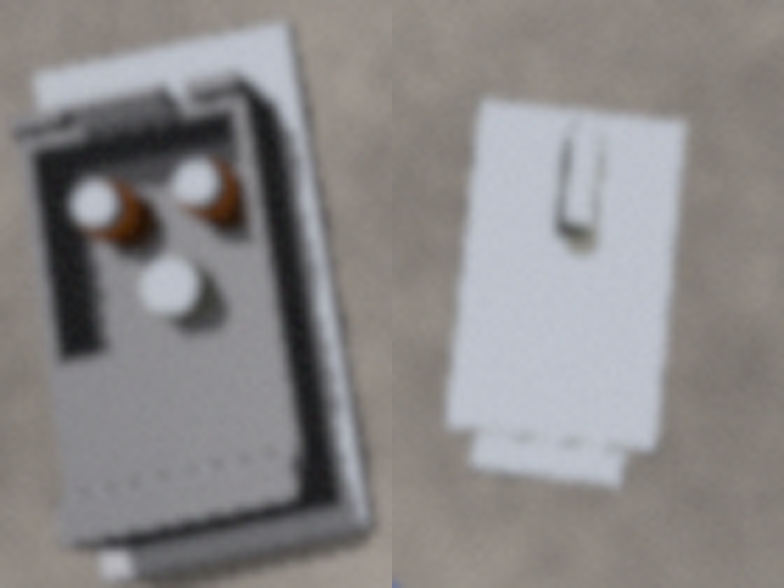

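The right crop shows the white lid, with its lip at the bottom (545,470) and rib at (580,175). Measured size is 149 x 84 mm at yaw about -9°, as it should be. The left crop shows the dock: plate corners (35,75), (285,22), (372,525), catch at the far end and ledge near the robot.

Run:
```python
from h import *
s=load('top0')
f=lambda u,v,z:px2w(s,108+u/5.6-.4,148+v/5.6-.4,z)
A,B,C=f(35,75,.01),f(285,22,.01),f(372,525,.01)
print(A,B,C,np.linalg.norm(A-B),np.linalg.norm(B-C))
x=(B-C)/np.linalg.norm(B-C); print('yaw',np.degrees(np.arctan2(x[1],x[0])))
y=np.array([-x[1],x[0],0]); ctr=(B+C)/2+y*.055; print('ctr',ctr)
for n,u,v,z in [('ledge back',65,545,.077),('ledge back r',300,500,.077),('jag',80,490,.077),('jagr',290,455,.077),('deck end',100,350,.06),('stopL',15,130,.066),('catch',130,100,.077),('stopR',235,80,.066)]:
    p=f(u,v,z)-ctr; print(n,round(p@x,4),round(p@y,4))
r=f(-0+188+5.6*(0),175,.033) # rib in right crop
rib=px2w(s,275+(585-392)/5.6-.4,148+175/5.6-.4,.033); print('rib',rib)
o=ctrl.get_obs(); print(s['pose'][:3,3])
```

```text
[0.63714818 0.25680327 0.01      ] [0.65644356 0.15255941 0.01      ] [0.44840412 0.11299832 0.01      ] 0.10601459821512986 0.21176753695521802
yaw 10.766896029936385
ctr [0.54214908 0.18681061 0.01      ]
ledge back -0.0952 0.0412
ledge back r -0.0974 -0.0463
jag -0.0765 0.0328
jagr -0.0804 -0.0454
deck end -0.0234 0.0238
stopL 0.067 0.0415
catch 0.0654 -0.0076
stopR 0.0679 -0.0453
rib [ 0.57610738 -0.18980065  0.033     ]
[ 0.41105878 -0.09102326  0.83622574]
```

```bash
cat > mv.py <<'E'
from h import *
import json,os
def cmd():
    if os.path.exists('cmd.json'): d=json.load(open('cmd.json')); return np.array(d['p']),R.from_matrix(d['R'])
    return np.array([.286,-.611,.227]),R.from_euler('xyz',[180,0,-154.92],degrees=True)
def save(p,r): json.dump({'p':p.tolist(),'R':r.as_matrix().tolist()},open('cmd.json','w'))
def step(row):
    "row sent: update commanded pose"
    p,r=cmd(); save(p+r.apply(np.array(row[:3])/100),r*R.from_rotvec(row[3:],degrees=True))
def toolR(yaw,pitch=0):
    "tool rot for lid yaw (deg), front raised by pitch (deg)"
    return R.from_euler('z',yaw,degrees=True)*R.from_euler('y',180-pitch,degrees=True)
def rel(P,Q,dp=2):
    "print and store the row to target"
    p,r=cmd(); row=np.round(np.r_[r.inv().apply(np.array(P)-p)*100,(r.inv()*Q).as_rotvec(degrees=True)],dp)+0.
    print(row.tolist()); step(row)
E
python3 - <<'E'
from mv import *
rel([.54,-.184,.26],toolR(-8.8))
rel([.50,.18,.30],toolR(10.8))
E
```

```text
[-41.11, 27.91, -3.3, 0.0, 0.0, 33.88]
[9.52, 35.35, -4.0, 0.0, 0.0, -19.6]
```

Call:
send_rows([
  [[-4, 2.8, -0.3, 0, 0, 4], [-8, 5.6, -0.6, 0, 0, 8], [-11.5, 7.8, -1, 0, 0, 10], [-15, 10, -1.3, 0, 0, 12], [-18, 12, -1.6, 0, 0, 14], [-20, 13.9, -1.6, 0, 0, 17], [-20, 13.9, -1.6, 0, 0, 17], [-20, 13.9, -1.6, 0, 0, 17]],
], fingers=1)

```text
clock: 0.77
tool_pos: [0.4093, -0.3989, 0.2428]
orientation: [180.0, 0.0, -171.7]
force: [-0.1, -0.7, -0.0]
opening: 0.0874
gripper_force: 0.0
```

Run:
```python
from mv import *
os.path.exists('cmd.json') and os.remove('cmd.json')
step([-20,13.9,-1.6,0,0,17]); print(cmd()[0])
o=ctrl.get_obs();print(o['clock'],o['tool_pos'],o['orientation'])
rel([.54,-.184,.26],toolR(-8.8))
rel([.50,.18,.30],toolR(10.8))
```

```text
[ 0.40822359 -0.4003287   0.243     ]
0.7667 [ 0.40931668 -0.39885445  0.24276234] [ 1.79998457e+02  2.07271891e-02 -1.71711848e+02]
[-16.09, 19.57, -1.7, 0.0, 0.0, 16.88]
[9.52, 35.35, -4.0, 0.0, 0.0, -19.6]
```

Call:
send_rows([
  [[-2.5, 3, -0.2, 0, 0, 3], [-5, 6, -0.5, 0, 0, 6], [-8, 9.5, -0.8, 0, 0, 9], [-11, 13, -1.1, 0, 0, 12], [-14, 17, -1.5, 0, 0, 15], [-16.1, 19.6, -1.7, 0, 0, 16.9], [-16.1, 19.6, -1.7, 0, 0, 16.9], [-16.1, 19.6, -1.7, 0, 0, 16.9]],
])

```text
clock: 1.43
tool_pos: [0.5415, -0.1824, 0.2591]
orientation: [180.0, -0.0, 171.3]
force: [0.2, -1.3, -0.3]
opening: 0.0876
gripper_force: 0.0
```

Run:
```python
from mv import *
s=snap('wrist','w0'); print(s['pose'].round(4),s['K'][0]); o=ctrl.get_obs();print(o['clock'],o['tool_pos'],o['orientation'],cmd()[0])
```

```text
[[ 1.497e-01  9.563e-01  2.511e-01  4.735e-01]
 [ 9.887e-01 -1.447e-01 -3.820e-02 -1.731e-01]
 [-1.000e-04  2.539e-01 -9.672e-01  4.172e-01]
 [ 0.000e+00  0.000e+00  0.000e+00  1.000e+00]] [335.99863026   0.         252.03903068]
1.4833 [ 0.54058314 -0.1836144   0.25899583] [-1.79989656e+02 -5.84053115e-02  1.71302609e+02] [0.50002071 0.17994693 0.3       ]
```

Call:
send_rows([
  [[0.6, 3, -0.5, 0, 0, -3], [1.5, 6.5, -1, 0, 0, -6], [2.8, 10.5, -1.5, 0, 0, -9], [4, 14.5, -2, 0, 0, -11], [5, 18.5, -2.5, 0, 0, -13], [6, 22.5, -3, 0, 0, -15], [7, 26, -3.5, 0, 0, -17], [8, 30, -4, 0, 0, -19.6]],
])

```text
clock: 2.15
tool_pos: [0.5066, 0.1244, 0.2999]
orientation: [-180.0, -0.0, -169.2]
force: [1.5, -0.4, -0.3]
opening: 0.0876
gripper_force: 0.0
```

Call:
send_rows([
  [[-0.35, 5.5, 0, 0, 0, 0], [-0.35, 5.5, 0, 0, 0, 0], [-0.35, 5.5, 0, 0, 0, 0]],
])

```text
clock: 2.4
tool_pos: [0.5002, 0.1808, 0.299]
orientation: [-180.0, -0.0, -169.1]
force: [0.1, 0.1, 0.6]
opening: 0.0875
gripper_force: 0.0
```

Run:
```python
from mv import *
s=snap('wrist','w1'); print(s['pose'].round(4)); o=ctrl.get_obs();print(o['clock'],o['tool_pos'],o['orientation'])
cv2.imwrite('pics/w01.png',cv2.resize(np.hstack([load('w0')['img'],s['img']])[:,:,::-1],(800,300),interpolation=cv2.INTER_AREA))
```

```text
[[-0.1897  0.9497  0.2491  0.4327]
 [ 0.9818  0.1835  0.0482  0.1669]
 [ 0.      0.2537 -0.9673  0.4571]
 [ 0.      0.      0.      1.    ]]
2.45 [0.50028026 0.17935705 0.29903925] [-1.79968086e+02 -5.57072695e-02 -1.69148647e+02]
```

View pics/w01.png

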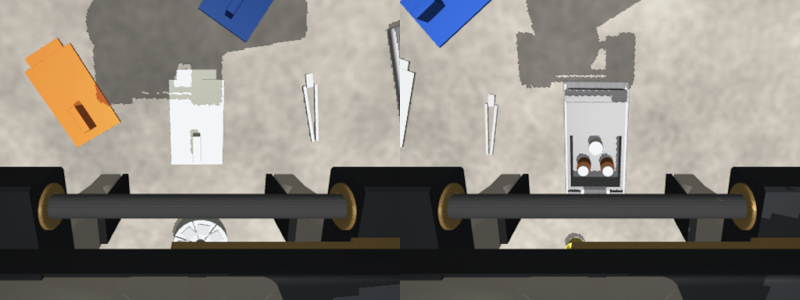

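The wrist pictures show the lid at (195,120) on the left and the dock at (597,140) on the right, its ledge at the top. Next I enlarge both.

Run:
```python
from h import *
a=load('w0')['img'][80:215,200:300,::-1];b=load('w1')['img'][95:230+20,200:315,::-1][:135]
f=lambda i:cv2.resize(i,None,fx=4.4 if 0 else 3.7,fy=3.7,interpolation=cv2.INTER_CUBIC)
b=load('w1')['img'][95:250,205:310,::-1]
b=cv2.resize(b,None,fx=3.8,fy=3.8,interpolation=cv2.INTER_CUBIC); a=cv2.resize(a,None,fx=3.8,fy=3.8,interpolation=cv2.INTER_CUBIC)
a=cv2.copyMakeBorder(a,0,b.shape[0]-a.shape[0],0,0,cv2.BORDER_CONSTANT)
o=np.hstack([a,b]);print(o.shape,a.shape);cv2.imwrite('pics/w01c.png',o)
```

```text
(589, 779, 3) (589, 380, 3)
```

View pics/w01c.png

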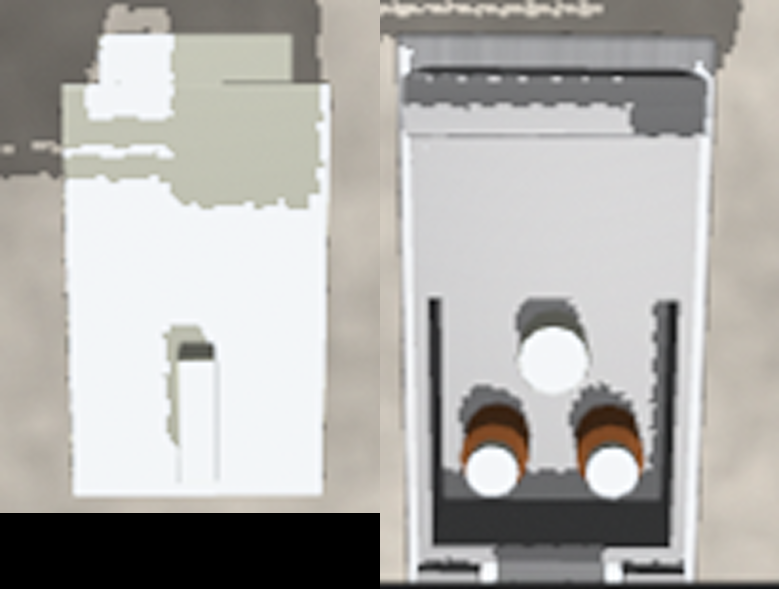

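Run:
```python
from h import *
s=load('w0'); f=lambda u,v,z:px2w(s,200+(u+.5)/3.8-.5,80+(v+.5)/3.8-.5,z)
P={n:f(*q) for n,q in dict(pl=(63,84,.005),pr=(330,84,.005),fl=(73,495,.005),fr=(323,495,.005),lr=(292,34,.004),ribb=(197,360,.033),ribf=(197,483,.033)).items()}
for k,v in P.items(): print(k,v.round(4))
b=(P['pl']+P['pr'])/2;fr=(P['fl']+P['fr'])/2;d=fr-b;print('len',np.linalg.norm(d),'w',np.linalg.norm(P['pl']-P['pr']),np.linalg.norm(P['fl']-P['fr']),'yaw',np.degrees(np.arctan2(d[1],d[0])))
u=d/np.linalg.norm(d);print('rib ctr from front',fr-u*.033,'rib meas',(P['ribb']+P['ribf'])/2, 'org',fr-u*.075)
s=load('w1'); f=lambda u,v,z:px2w(s,205+(u-380+.5)/3.8-.5,95+(v+.5)/3.8-.5,z)
for n,q in dict(plateL=(400,38,.01),plateR=(715,38,.01),ledL=(405,135,.077),ledR=(708,135,.077),ledbL=(405,70,.077),deckL=(429,299,.06),deckR=(678,299,.06),inL=(433,545,.06),inR=(670,545,.06),frontl=(410,577,.066),frontr=(695,577,.066)).items():
    P[n]=f(*q); print(n,P[n].round(4))
for a,b in [('plateL','plateR'),('ledL','ledR'),('deckL','deckR'),('frontl','frontr')]:
    d=P[b]-P[a]; print(a,'w',np.linalg.norm(d).round(4),'yaw',np.degrees(np.arctan2(-d[0],d[1])).round(2),'mid',((P[a]+P[b])/2).round(4))
```

```text
pl [ 0.4684 -0.2154  0.005 ]
pr [ 0.4809 -0.1329  0.005 ]
fl [ 0.6018 -0.2359  0.005 ]
fr [ 0.6145 -0.152   0.005 ]
lr [ 0.4642 -0.1426  0.004 ]
ribb [ 0.5558 -0.1863  0.033 ]
ribf [ 0.5951 -0.1922  0.033 ]
len 0.13501271885793797 w 0.08343740246167738 0.08483818208591187 yaw -8.422046463482685
rib ctr from front [ 0.5755445 -0.1891177  0.005    ] rib meas [ 0.57544434 -0.18927223  0.033     ] org [ 0.53399743 -0.18296622  0.005     ]
plateL [0.4479 0.1145 0.01  ]
plateR [0.4276 0.2195 0.01  ]
ledL [0.4727 0.1282 0.077 ]
ledR [0.4557 0.2157 0.077 ]
ledbL [0.4542 0.1252 0.077 ]
deckL [0.5239 0.1421 0.06  ]
deckR [0.5089 0.2198 0.06  ]
inL [0.6065 0.1572 0.06  ]
inR [0.5915 0.235  0.06  ]
frontl [0.6166 0.1518 0.066 ]
frontr [0.5987 0.2446 0.066 ]
plateL w 0.107 yaw 10.94 mid [0.4377 0.167  0.01  ]
ledL w 0.0892 yaw 10.94 mid [0.4642 0.1719 0.077 ]
deckL w 0.0791 yaw 10.94 mid [0.5164 0.181  0.06  ]
frontl w 0.0945 yaw 10.94 mid [0.6076 0.1982 0.066 ]
```

Both measurements agree: lid yaw is -8.6° and the rib position checks against the front edge. The dock yaw is 10.8°, the wall foot is near (0.457, 0.170), and the shift is about -12 mm. Next is the grasp.

```bash
cat >> mv.py <<'E'
Wf=np.array([.4569,.1701,.060]); DY=10.8
T=np.array([.045,0,.008])
def lidgoal(dx,dz,pitch,dy=0,**k):
    "lip edge at dx (mm) from wall, dz above deck, front raised pitch deg"
    Rl=R.from_euler('z',DY,degrees=True)*R.from_euler('y',-pitch,degrees=True)
    lip=Wf+R.from_euler('z',DY,degrees=True).apply(np.array([dx,dy,dz])/1000)
    rel(lip+Rl.apply(T+[.075,0,0]),toolR(DY,pitch),**k)
E
python3 - <<'E'
from mv import *
rel([.5785,-.1897,.10],toolR(-8.6))
rel([.5785,-.1897,.009],toolR(-8.6))
E
```

```text
[-0.78, -37.78, 20.0, 0.0, 0.0, 19.4]
[0.0, 0.0, 9.1, 0.0, 0.0, 0.0]
```

Call:
send_rows([
  [[0, -3, 1, 0, 0, 0], [-0.1, -6.5, 2.5, 0, 0, 0], [-0.2, -10, 4, 0, 0, 0], [-0.3, -13.5, 5.5, 0, 0, 0], [-0.4, -17, 7, 0, 0, 0], [-0.4, -20.5, 9, 0, 0, 0], [-0.4, -23.5, 10.5, 0, 0, 0], [-0.4, -26, 12, 0, 0, 0]],
])

```text
clock: 3.12
tool_pos: [0.5519, -0.0798, 0.1785]
orientation: [-180.0, -0.1, -169.4]
force: [0.1, -0.4, -0.7]
opening: 0.0876
gripper_force: 0.0
```

Call:
send_rows([
  [[0, -3, 2, 0, 0, 6], [-0.2, -6, 4, 0, 0, 12], [-0.3, -9, 6, 0, 0, 17], [-0.38, -11.78, 8, 0, 0, 19.4], [-0.38, -11.78, 8, 0, 0, 19.4], [-0.38, -11.78, 8, 0, 0, 19.4], [-0.38, -11.78, 8, 0, 0, 19.4]],
])

```text
clock: 3.7
tool_pos: [0.5778, -0.1921, 0.0995]
orientation: [-180.0, -0.0, 171.3]
force: [0.2, 0.2, -0.5]
opening: 0.088
gripper_force: 0.0
```

Call:
send_rows([
  [[0, 0, 2.5, 0, 0, 0], [0, 0, 5, 0, 0, 0], [0, 0, 7, 0, 0, 0], [0, 0, 8.2, 0, 0, 0], [0, 0, 8.8, 0, 0, 0], [0, 0, 9.1, 0, 0, 0], [0, 0, 9.1, 0, 0, 0], [0, 0, 9.1, 0, 0, 0]],
])

```text
clock: 4.37
tool_pos: [0.5795, -0.1902, 0.0097]
orientation: [180.0, 0.1, 171.4]
force: [-0.7, -0.2, 0.5]
opening: 0.0878
gripper_force: 0.0
```

Call:
send_rows([
  [[0, 0, 0, 0, 0, 0], [0, 0, 0, 0, 0, 0], [0, 0, 0, 0, 0, 0], [0, 0, 0, 0, 0, 0], [0, 0, 0, 0, 0, 0], [0, 0, 0, 0, 0, 0], [0, 0, 0, 0, 0, 0], [0, 0, 0, 0, 0, 0]],
], fingers=0)

```text
clock: 5.03
tool_pos: [0.5786, -0.1902, 0.0085]
orientation: [-180.0, -0.0, 171.4]
force: [-0.5, -0.4, 0.4]
opening: 0.0397
gripper_force: 0.0
```

Run:
```python
from mv import *
o=ctrl.get_obs()
for k in('clock','tool_pos','orientation','force','moment','opening','gripper_force','joint_pos'):print(k,o[k])
print(cmd()[0],cmd()[1].as_euler('xyz',degrees=True))
rel([.5785,-.1897,.18],toolR(-8.6))
lidgoal(40,60,12)
lidgoal(28,4,12)
```

```text
clock 5.0333
tool_pos [ 0.57856299 -0.1902255   0.00851608]
orientation [-1.79998145e+02 -7.51878245e-03  1.71383540e+02]
force [-0.52987952 -0.41565596  0.41486192]
moment [-0.05485941 -0.00868734 -0.01824994]
opening 0.03968186701979783
gripper_force 0.0
joint_pos [ 1.56444166e-01  2.69309610e+01 -2.18285091e+01  1.04158662e-03
 -4.12482437e+01 -9.87736871e+01]
[ 0.57847521 -0.18969962  0.009     ] [180.    0.  171.4]
[0.0, 0.0, -17.1, 0.0, 0.0, 0.0]
[2.71, 38.93, 2.72, -2.03, -11.88, -19.33]
[2.34, 0.0, 5.23, 0.0, -0.01, 0.0]
```

Call:
send_rows([
  [[0, 0, 0, 0, 0, 0], [0, 0, 0, 0, 0, 0], [0, 0, 0, 0, 0, 0], [0, 0, 0, 0, 0, 0], [0, 0, 0, 0, 0, 0], [0, 0, 0, 0, 0, 0], [0, 0, 0, 0, 0, 0], [0, 0, 0, 0, 0, 0]],
])

```text
clock: 5.7
tool_pos: [0.5786, -0.1902, 0.0085]
orientation: [180.0, -0.0, 171.4]
force: [-0.1, 0.5, -0.7]
opening: 0.0117
gripper_force: 30.0
```

Call:
send_rows([
  [[0, 0, -0.5, 0, 0, 0], [0, 0, -1.5, 0, 0, 0], [0, 0, -3, 0, 0, 0], [0, 0, -5, 0, 0, 0], [0, 0, -7.5, 0, 0, 0], [0, 0, -10.5, 0, 0, 0], [0, 0, -13.5, 0, 0, 0], [0, 0, -17.1, 0, 0, 0]],
])

```text
clock: 6.37
tool_pos: [0.5775, -0.1901, 0.1809]
orientation: [180.0, -0.1, 171.4]
force: [0.6, 0.4, -2.5]
opening: 0.0117
gripper_force: 30.0
```

Call:
send_rows([
  [[0, 0, 0, 0, 0, 0], [0, 0, 0, 0, 0, 0], [0, 0, 0, 0, 0, 0]],
])

```text
clock: 6.62
tool_pos: [0.5782, -0.19, 0.18]
orientation: [180.0, 0.0, 171.4]
force: [0.2, -0.6, -1.7]
opening: 0.0119
gripper_force: 30.0
```

Run:
```python
from mv import *
s=snap('wrist','w2'); o=ctrl.get_obs()
for k in('clock','tool_pos','orientation','force','moment','opening','gripper_force'):print(k,o[k])
cv2.imwrite('pics/w2c.png',s['img'][:260,120:400,::-1])
```

```text
clock 6.6667
tool_pos [ 0.57781485 -0.19005282  0.17906859]
orientation [ 1.79981467e+02 -6.30923666e-02  1.71369564e+02]
force [ 0.13878959 -0.32753415 -1.30765416]
moment [-0.00437133 -0.02664213  0.05527511]
opening 0.011653106984602136
gripper_force 29.989448189735413
```

View pics/w2c.png

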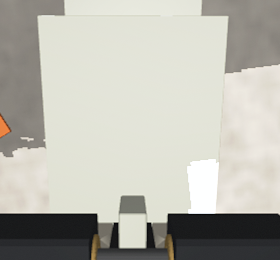

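Run:
```python
from mv import *
s=load('w2');y=np.radians(-8.6)
for pitch in (0,-1,-2,-3):
  Rl=R.from_euler('z',-8.6,degrees=True)*R.from_euler('y',-pitch,degrees=True)
  print(pitch,[w2px(s,np.array([.5779,-.1900,.1791])+Rl.apply(np.array(q)-[.045,0,.0085])).round(1) for q in ([-.06,-.042,.005],[-.06,.042,.005],[-.075,-.03,.004],[-.075,.03,.004])])
print('measured (158,16) (348,16)')
```

```text
0 [array([158.8,  14.3]), array([349.8,  14.4]), array([184.8, -23.4]), array([323.9, -23.3])]
-1 [array([157.6,  13.1]), array([351. ,  13.2]), array([183.8, -25.3]), array([325. , -25.2])]
-2 [array([156.5,  12. ]), array([352.3,  12.1]), array([182.8, -27.1]), array([326. , -27.1])]
-3 [array([155.3,  11. ]), array([353.5,  11.1]), array([181.8, -29. ]), array([327.1, -28.9])]
measured (158,16) (348,16)
```

The lid is held level (plate corners match the zero-tilt prediction). I carry it to the bin with the front raised 12°.

Call:
send_rows([
  [[0.2, 2, 0, 0, 0, 0], [0.5, 5, 0, 0, 0, 0], [0.8, 8.5, 0, 0, 0, 0], [1.1, 12, 0, 0, 0, 0], [1.4, 15.5, 0, 0, 0, 0], [1.6, 19, 0, 0, 0, 0], [1.8, 22.5, 0, 0, 0, 0], [2, 26, 0, 0, 0, 0]],
])

```text
clock: 7.33
tool_pos: [0.5968, 0.0713, 0.1781]
orientation: [-179.9, -0.1, 171.4]
force: [0.2, 0.2, -1.3]
opening: 0.0121
gripper_force: 30.0
```

Call:
send_rows([
  [[0.1, 3, 0.3, 0, -2, -4], [0.2, 6, 0.7, -0.4, -4, -8], [0.4, 9, 1.2, -0.8, -7, -12], [0.5, 11, 1.8, -1.4, -9, -16], [0.6, 12.2, 2.4, -1.8, -11, -18], [0.71, 12.93, 2.72, -2.03, -11.88, -19.33], [0.71, 12.93, 2.72, -2.03, -11.88, -19.33], [0.71, 12.93, 2.72, -2.03, -11.88, -19.33]],
])

```text
clock: 8.0
tool_pos: [0.6091, 0.1984, 0.151]
orientation: [-179.9, 11.8, -169.2]
force: [-0.5, 0.0, -1.0]
opening: 0.0117
gripper_force: 30.0
```

Call:
send_rows([
  [[0.3, 0, 0.7, 0, 0, 0], [0.6, 0, 1.5, 0, 0, 0], [1, 0, 2.4, 0, 0, 0], [1.3, 0, 3.1, 0, 0, 0], [1.6, 0, 3.7, 0, 0, 0], [1.8, 0, 4, 0, 0, 0], [1.8, 0, 4, 0, 0, 0], [1.8, 0, 4, 0, 0, 0]],
])

```text
clock: 8.67
tool_pos: [0.601, 0.1969, 0.1094]
orientation: [-180.0, 12.0, -169.2]
force: [-0.8, 0.7, -1.0]
opening: 0.0118
gripper_force: 30.0
```

Run:
```python
from mv import *
rel(*[cmd()[0],cmd()[1]])
step([-.54,0,-1.23,0,0,0])
s=snap('scene','sc1'); w=snap('wrist','w3'); o=ctrl.get_obs()
for k in('clock','tool_pos','orientation','force','moment','opening'):print(k,o[k])
p,r=cmd(); print(p,r.as_euler('xyz',degrees=True)); a=s['img'][190:320,310:430,::-1]
a=cv2.resize(a,None,fx=4,fy=4,interpolation=cv2.INTER_CUBIC); b=cv2.resize(w['img'][:300,150:370,::-1],None,fx=1.4,fy=1.4)[:420]
o=np.zeros((520,480+b.shape[1],3),np.uint8);o[:,:480]=a;o[:b.shape[0],480:]=b;cv2.imwrite('pics/v3.png',o);print(o.shape)
```

```text
[0.0, 0.0, 0.0, 0.0, 0.0, 0.0]
clock 8.7667
tool_pos [0.60135458 0.19726331 0.10998005]
orientation [ 179.98687044   12.03847381 -169.20736868]
force [ 0.30700866 -0.24694253 -1.37179852]
moment [-0.11169761  0.69074809  0.05650203]
opening 0.011816515510737058
[0.6007625  0.19753293 0.10993299] [-179.99919186   12.00486227 -169.19873324]
(520, 788, 3)
```

View pics/v3.png

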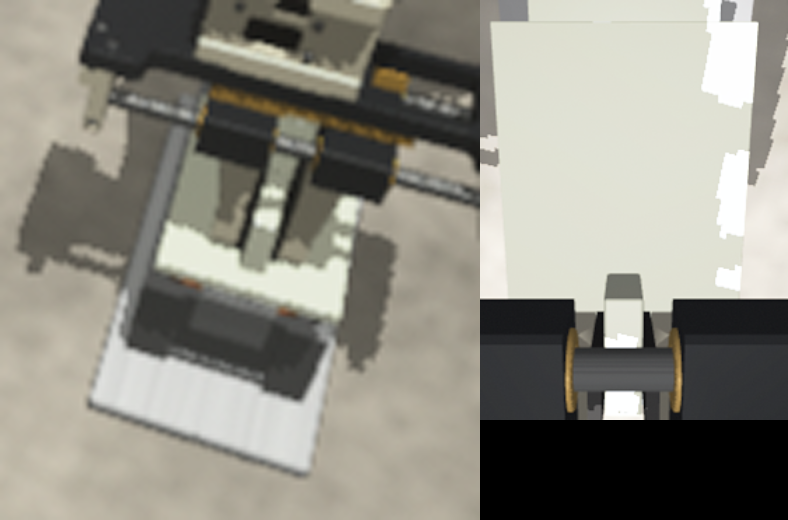

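The scene view shows the lid raised above the bin, square to it, with its front beyond the catch at (250,270). I work out the steps to lower it onto the deck.

```bash
cat >> mv.py <<'E'
def lipof():
    o=ctrl.get_obs(); r=R.from_euler('xyz',o['orientation'],degrees=True)
    Rl=r*R.from_euler('y',180,degrees=True).inv()
    lip=o['tool_pos']+Rl.apply(-np.array([.120,0,.0085]))
    q=R.from_euler('z',-DY,degrees=True).apply(lip-Wf)*1000
    e=Rl.as_euler('zyx',degrees=True)
    print('t',round(o['clock'],2),'lip(dock mm)',q.round(2),'yaw,front up',e[0].round(2),-e[1].round(2),'F',o['force'].round(1),'M',o['moment'].round(2))
E
python3 - <<'E'
from mv import *
lipof(); lidgoal(25,4,12); lidgoal(25,-1,12);lidgoal(24,-1,12)
E
```

```text
t 8.77 lip(dock mm) [31.4  -0.37 16.64] yaw,front up 11.03 11.82 F [ 0.3 -0.2 -1.4] M [-0.11  0.69  0.06]
[0.84, 0.0, 1.17, 0.0, 0.0, 0.0]
[0.1, 0.0, 0.49, 0.0, 0.0, 0.0]
[0.1, 0.0, -0.02, 0.0, 0.0, 0.0]
```

Call:
send_rows([
  [[0.3, 0, 0.4, 0, 0, 0], [0.6, 0, 0.8, 0, 0, 0], [0.84, 0, 1.17, 0, 0, 0], [0.84, 0, 1.17, 0, 0, 0], [0.84, 0, 1.17, 0, 0, 0], [0.84, 0, 1.17, 0, 0, 0]],
])

```text
clock: 9.27
tool_pos: [0.5954, 0.196, 0.0964]
orientation: [-180.0, 12.0, -169.2]
force: [0.4, 0.6, -1.6]
opening: 0.0122
gripper_force: 30.0
```

```bash
python3 -c "
from mv import *
lipof()"
```

```text
t 9.27 lip(dock mm) [25.3  -0.53  3.09] yaw,front up 11.03 11.79 F [ 0.4  0.6 -1.6] M [-0.13  0.75  0.  ]
```

Call:
send_rows([
  [[0.02, 0, 0.1, 0, 0, 0], [0.04, 0, 0.2, 0, 0, 0], [0.04, 0, 0.2, 0, 0, 0], [0.04, 0, 0.2, 0, 0, 0]],
])

```text
clock: 9.6
tool_pos: [0.5954, 0.1959, 0.0942]
orientation: [-180.0, 12.0, -169.2]
force: [0.8, 0.5, -1.1]
opening: 0.012
gripper_force: 30.0
```

Call:
send_rows([
  [[0.02, 0, 0.1, 0, 0, 0], [0.02, 0, 0.1, 0, 0, 0], [0.02, 0, 0.1, 0, 0, 0], [0.02, 0, 0.1, 0, 0, 0]],
])

```text
clock: 9.93
tool_pos: [0.5954, 0.1959, 0.0932]
orientation: [-180.0, 12.0, -169.2]
force: [-0.2, -0.6, -1.6]
opening: 0.0119
gripper_force: 30.0
```

```bash
python3 -c "
from mv import *
lipof()"
```

```text
t 9.93 lip(dock mm) [ 2.525e+01 -5.400e-01 -2.000e-02] yaw,front up 11.02 11.78 F [-0.2 -0.6 -1.6] M [-0.11  0.73  0.03]
```

Call:
send_rows([
  [[0.01, 0, 0.05, 0, 0, 0], [0.01, 0, 0.05, 0, 0, 0], [0.01, 0, 0.05, 0, 0, 0]],
])

```text
clock: 10.18
tool_pos: [0.5955, 0.196, 0.0929]
orientation: [180.0, 12.0, -169.2]
force: [-0.3, 0.4, -0.0]
opening: 0.0113
gripper_force: 30.0
```

Call:
send_rows([
  [[0.01, 0, 0.05, 0, 0, 0], [0.01, 0, 0.05, 0, 0, 0], [0.01, 0, 0.05, 0, 0, 0]],
])

```text
clock: 10.43
tool_pos: [0.5956, 0.1961, 0.0925]
orientation: [180.0, 12.0, -169.2]
force: [0.9, 0.6, 1.6]
opening: 0.0119
gripper_force: 30.0
```

Call:
send_rows([
  [[0.01, 0, 0.05, 0, 0, 0], [0.01, 0, 0.05, 0, 0, 0], [0.01, 0, 0.05, 0, 0, 0]],
])

```text
clock: 10.68
tool_pos: [0.5957, 0.1962, 0.092]
orientation: [180.0, 12.0, -169.2]
force: [1.9, -0.8, 2.6]
opening: 0.0118
gripper_force: 30.0
```

```bash
python3 -c "
from mv import *
lipof()"
```

```text
t 10.68 lip(dock mm) [25.67 -0.4  -1.31] yaw,front up 11.03 11.82 F [ 1.9 -0.8  2.6] M [-0.18  0.43 -0.05]
```

Deck touched at computed height -0.4 mm, so heights agree. I lift 2 mm and slide in.

Call:
send_rows([
  [[-0.05, 0, -0.25, 0, 0, 0], [-0.05, 0, -0.25, 0, 0, 0], [0.25, 0, -0.31, 0, 0, 0], [0.55, 0, -0.37, 0, 0, 0], [0.85, 0, -0.44, 0, 0, 0], [1.15, 0, -0.5, 0, 0, 0], [1.35, 0, -0.55, 0, 0, 0], [1.35, 0, -0.55, 0, 0, 0]],
])

```text
clock: 11.35
tool_pos: [0.5807, 0.193, 0.0943]
orientation: [-180.0, 12.0, -169.2]
force: [0.1, 0.5, -0.5]
opening: 0.0118
gripper_force: 30.0
```

Call:
send_rows([
  [[0.1, 0, -0.02, 0, 0, 0], [0.2, 0, -0.04, 0, 0, 0], [0.3, 0, -0.06, 0, 0, 0], [0.3, 0, -0.06, 0, 0, 0]],
])

```text
clock: 11.68
tool_pos: [0.5781, 0.1926, 0.0942]
orientation: [-180.0, 12.0, -169.2]
force: [-0.2, 0.3, -1.2]
opening: 0.012
gripper_force: 30.0
```

```bash
python3 -c "
from mv import *
lipof()"
```

```text
t 11.68 lip(dock mm) [ 7.68 -0.57  0.99] yaw,front up 11.02 11.77 F [-0.2  0.3 -1.2] M [-0.18  0.75 -0.04]
```

Call:
send_rows([
  [[0.1, 0, -0.02, 0, 0, 0], [0.2, 0, -0.04, 0, 0, 0], [0.3, 0, -0.06, 0, 0, 0], [0.3, 0, -0.06, 0, 0, 0]],
])

```text
clock: 12.02
tool_pos: [0.5751, 0.192, 0.0942]
orientation: [-180.0, 12.0, -169.2]
force: [-1.5, 0.6, -1.7]
opening: 0.0115
gripper_force: 30.0
```

Call:
send_rows([
  [[0.1, 0, -0.02, 0, 0, 0], [0.1, 0, -0.02, 0, 0, 0], [0.2, 0, -0.04, 0, 0, 0], [0.2, 0, -0.04, 0, 0, 0]],
])

```text
clock: 12.35
tool_pos: [0.5731, 0.1916, 0.0942]
orientation: [-180.0, 12.0, -169.2]
force: [0.5, -0.0, -1.7]
opening: 0.0119
gripper_force: 30.0
```

Call:
send_rows([
  [[0.05, 0, -0.01, 0, 0, 0], [0.1, 0, -0.02, 0, 0, 0], [0.1, 0, -0.02, 0, 0, 0]],
])

```text
clock: 12.6
tool_pos: [0.5724, 0.1916, 0.0943]
orientation: [180.0, 12.0, -169.2]
force: [1.5, 0.3, -1.1]
opening: 0.0116
gripper_force: 30.0
```

```bash
python3 -c "
from mv import *
lipof()"
```

```text
t 12.6 lip(dock mm) [ 1.89 -0.49  1.03] yaw,front up 11.03 11.8 F [ 1.5  0.3 -1.1] M [-0.19  0.5   0.  ]
```

Call:
send_rows([
  [[0.05, 0, -0.01, 0, 0, 0], [0.05, 0, -0.01, 0, 0, 0], [0.05, 0, -0.01, 0, 0, 0]],
])

```text
clock: 12.85
tool_pos: [0.5722, 0.1917, 0.0945]
orientation: [180.0, 12.0, -169.2]
force: [2.5, -0.8, -1.5]
opening: 0.0117
gripper_force: 30.0
```

Call:
send_rows([
  [[0.05, 0, -0.01, 0, 0, 0], [0.05, 0, -0.01, 0, 0, 0], [0.05, 0, -0.01, 0, 0, 0]],
])

```text
clock: 13.1
tool_pos: [0.5721, 0.1918, 0.0947]
orientation: [180.0, 12.1, -169.2]
force: [5.9, -0.2, -1.7]
opening: 0.0121
gripper_force: 30.0
```

```bash
python3 -c "
from mv import *
lipof()"
```

```text
t 13.1 lip(dock mm) [ 1.64 -0.26  1.29] yaw,front up 11.05 11.87 F [ 5.9 -0.2 -1.7] M [-0.35 -1.39 -0.05]
```

The wall is met: 6 N at 1.6 mm, where the ledge nose would have been at 8 mm. Now I update the frame and plan the swing.

```bash
python3 - <<'E'
import re
t=open('mv.py').read()
t=t.replace("Wf=np.array([.4569,.1701,.060])","Wf=np.array([.4569,.1701,.0596])+np.array([.9823,.1874,0])*.0009").replace("T=np.array([.045,0,.008])","T=np.array([.045,0,.0085])")
open('mv.py','w').write(t)
E
python3 - <<'E'
from mv import *
Q=toolR(DY,12)
save(np.array([.60076,.19753,.10993]),Q)
S=np.array([.84+.04+.02+.03+1.35+.6+.2+.1+.1,0,1.17+.2+.1+.15-.55-.12-.04-.02-.02,0,0,0]);step(S)
print(cmd()[0]); lipof()
s=lambda p:4*np.sin(np.radians(p))
save(cmd()[0],cmd()[1])
c=cmd()
for p,z in [(12,.3),(10,0),(8,0),(6,0)]:   # cumulative from current
    save(*c); lidgoal(s(p)-.1,z,p)
for a,b in [(6,5),(5,4),(4,3),(3,2),(2,1),(1,0)]:
    print(a,b,end=' '); lidgoal(s(b)-.1,0,b)
E
```

```text
[0.57102183 0.19185714 0.09460061]
t 13.1 lip(dock mm) [ 0.74 -0.26  1.69] yaw,front up 11.05 11.87 F [ 5.9 -0.2 -1.7] M [-0.35 -1.39 -0.05]
[-0.07, 0.0, 0.16, 0.0, 0.0, 0.0]
[-0.08, 0.0, 0.61, 0.0, 2.0, 0.0]
[-0.07, 0.0, 1.03, 0.0, 4.0, 0.0]
[-0.05, 0.0, 1.44, 0.0, 6.0, 0.0]
6 5 [-0.01, 0.0, 0.21, 0.0, 1.0, 0.0]
5 4 [0.0, 0.0, 0.21, 0.0, 1.0, 0.0]
4 3 [-0.01, 0.0, 0.21, 0.0, 1.0, 0.0]
3 2 [-0.01, 0.0, 0.21, 0.0, 1.0, 0.0]
2 1 [0.0, 0.0, 0.21, 0.0, 1.0, 0.0]
1 0 [-0.01, 0.0, 0.21, 0.0, 1.0, 0.0]
```

Call:
send_rows([
  [[-0.07, 0, 0.16, 0, 0, 0], [-0.07, 0, 0.16, 0, 0, 0], [-0.08, 0, 0.38, 0, 1, 0], [-0.08, 0, 0.61, 0, 2, 0], [-0.07, 0, 0.82, 0, 3, 0], [-0.07, 0, 1.03, 0, 4, 0], [-0.07, 0, 1.03, 0, 4, 0], [-0.07, 0, 1.03, 0, 4, 0]],
])

```text
clock: 13.77
tool_pos: [0.5743, 0.1919, 0.084]
orientation: [-180.0, 8.0, -169.2]
force: [1.9, 0.3, 2.2]
opening: 0.0115
gripper_force: 30.0
```

```bash
python3 -c "
from mv import *
lipof()"
```

```text
t 13.77 lip(dock mm) [ 0.87 -0.49 -0.7 ] yaw,front up 10.85 7.83 F [1.9 0.3 2.2] M [ 0.15 -0.15 -0.02]
```

Call:
send_rows([
  [[0.01, 0, 0.21, 0, 1, 0], [0.02, 0, 0.41, 0, 2, 0], [0.02, 0, 0.41, 0, 2, 0], [0.02, 0, 0.41, 0, 2, 0]],
])

```text
clock: 14.1
tool_pos: [0.5748, 0.1921, 0.0801]
orientation: [180.0, 6.0, -169.2]
force: [4.0, 0.7, 1.8]
opening: 0.0118
gripper_force: 30.0
```

```bash
python3 -c "
from mv import *
lipof()"
```

```text
t 14.1 lip(dock mm) [ 0.6  -0.45 -0.5 ] yaw,front up 10.83 5.88 F [4.  0.7 1.8] M [ 0.05 -0.92 -0.04]
```

Call:
send_rows([
  [[-0.01, 0, 0.21, 0, 1, 0], [-0.01, 0, 0.21, 0, 1, 0], [-0.01, 0, 0.21, 0, 1, 0]],
])

```text
clock: 14.35
tool_pos: [0.575, 0.1921, 0.0781]
orientation: [180.0, 5.0, -169.2]
force: [4.0, 1.0, 3.0]
opening: 0.0116
gripper_force: 30.0
```

Call:
send_rows([
  [[-0.01, 0, 0.1, 0, 0.5, 0], [-0.01, 0, 0.2, 0, 1, 0], [-0.01, 0, 0.2, 0, 1, 0]],
])

```text
clock: 14.6
tool_pos: [0.5752, 0.1921, 0.0762]
orientation: [-180.0, 4.0, -169.2]
force: [2.0, 0.1, 5.5]
opening: 0.0119
gripper_force: 30.0
```

```bash
python3 -c "
from mv import *
lipof()"
```

```text
t 14.6 lip(dock mm) [ 0.33 -0.52 -0.15] yaw,front up 10.81 3.89 F [2.  0.1 5.5] M [-0.05 -0.82 -0.03]
```

Call:
send_rows([
  [[-0.01, 0, 0.1, 0, 0.5, 0], [-0.01, 0, 0.1, 0, 0.5, 0], [-0.01, 0, 0.1, 0, 0.5, 0]],
])

```text
clock: 14.85
tool_pos: [0.5753, 0.1921, 0.0752]
orientation: [180.0, 3.5, -169.2]
force: [2.8, 0.2, 4.8]
opening: 0.0117
gripper_force: 30.0
```

Call:
send_rows([
  [[-0.01, 0, 0.1, 0, 0.5, 0], [-0.01, 0, 0.1, 0, 0.5, 0], [-0.01, 0, 0.1, 0, 0.5, 0]],
])

```text
clock: 15.1
tool_pos: [0.5754, 0.1921, 0.074]
orientation: [180.0, 3.0, -169.2]
force: [4.4, 0.4, 2.0]
opening: 0.0117
gripper_force: 30.0
```

```bash
python3 -c "
from mv import *
lipof()"
```

```text
t 15.1 lip(dock mm) [ 0.28 -0.54 -0.4 ] yaw,front up 10.79 2.95 F [4.4 0.4 2. ] M [ 0.01 -1.4  -0.02]
```

Call:
send_rows([
  [[-0.01, 0, 0.1, 0, 0.5, 0], [-0.02, 0, 0.2, 0, 1, 0], [-0.02, 0, 0.2, 0, 1, 0]],
])

```text
clock: 15.35
tool_pos: [0.5756, 0.1921, 0.0718]
orientation: [-180.0, 1.9, -169.2]
force: [3.9, 0.8, 2.8]
opening: 0.0119
gripper_force: 30.0
```

Call:
send_rows([
  [[-0.01, 0, 0.1, 0, 0.5, 0], [-0.01, 0, 0.2, 0, 1, 0], [-0.01, 0, 0.2, 0, 1, 0]],
])

```text
clock: 15.6
tool_pos: [0.5758, 0.1922, 0.0695]
orientation: [-180.0, 0.9, -169.2]
force: [6.0, -0.0, 0.5]
opening: 0.0122
gripper_force: 30.0
```

```bash
python3 -c "
from mv import *
lipof()"
```

```text
t 15.6 lip(dock mm) [ 0.2  -0.54 -0.53] yaw,front up 10.78 0.89 F [ 6.  -0.   0.5] M [ 0.04 -1.69 -0.04]
```

Call:
send_rows([
  [[-0.03, 0, 0.1, 0, 0.5, 0], [-0.03, 0, 0.1, 0, 0.5, 0], [-0.03, 0, 0.1, 0, 0.5, 0]],
])

```text
clock: 15.85
tool_pos: [0.5759, 0.1922, 0.0687]
orientation: [-180.0, 0.4, -169.2]
force: [3.5, 0.7, 1.1]
opening: 0.0118
gripper_force: 30.0
```

Call:
send_rows([
  [[-0.01, 0, 0.1, 0, 0.4, 0], [-0.01, 0, 0.1, 0, 0.4, 0], [-0.01, 0, 0.1, 0, 0.4, 0]],
])

```text
clock: 16.1
tool_pos: [0.5759, 0.1922, 0.0685]
orientation: [-180.0, 0.0, -169.2]
force: [1.1, -0.1, 6.0]
opening: 0.0119
gripper_force: 30.0
```

```bash
python3 -c "
from mv import *
lipof()"
```

```text
t 16.1 lip(dock mm) [ 0.09 -0.57  0.3 ] yaw,front up 10.79 0.05 F [ 1.1 -0.1  6. ] M [-0.05 -0.61 -0.02]
```

The tool is level at seat height and force rises on the seat. I let go and retreat.

Call:
send_rows([
  [[0, 0, 0, 0, 0, 0], [0, 0, 0, 0, 0, 0], [0, 0, 0, 0, 0, 0], [0, 0, 0, 0, 0, 0], [0, 0, 0, 0, 0, 0], [0, 0, 0, 0, 0, 0]],
], fingers=0.6)

```text
clock: 16.6
tool_pos: [0.5759, 0.1922, 0.0679]
orientation: [-180.0, 0.1, -169.2]
force: [0.0, -0.2, -0.1]
opening: 0.0464
gripper_force: 0.0
```

Call:
send_rows([
  [[0, 0, -1, 0, 0, 0], [0, 0, -2.5, 0, 0, 0], [0, 0, -4.5, 0, 0, 0], [0, 0, -7, 0, 0, 0], [0, 0, -10, 0, 0, 0], [0, 0, -13, 0, 0, 0], [0, 0, -16, 0, 0, 0], [0, 0, -18, 0, 0, 0]],
])

```text
clock: 17.27
tool_pos: [0.5766, 0.1923, 0.2525]
orientation: [179.9, 0.3, -169.2]
force: [0.2, 0.7, 0.2]
opening: 0.0527
gripper_force: 0.0
```

Call:
send_rows([
  [[3, 0, -2, 0, 0, 0], [6, 0, -4, 0, 0, 0], [9, 0, -6, 0, 0, 0], [11, 0, -6, 0, 0, 0], [11, 0, -6, 0, 0, 0], [11, 0, -6, 0, 0, 0]],
])

```text
clock: 17.77
tool_pos: [0.467, 0.1715, 0.3098]
orientation: [179.9, 0.2, -169.2]
force: [-0.2, 0.2, -0.1]
opening: 0.0524
gripper_force: 0.0
```

Run:
```python
from mv import *
s=snap('scene','sc2'); w=snap('wrist','w4')
a=cv2.resize(s['img'][190:320,320:420,::-1],None,fx=4.4,fy=4.4,interpolation=cv2.INTER_CUBIC)
b=cv2.resize(w['img'][:260,180:340,::-1],None,fx=2.2,fy=2.2,interpolation=cv2.INTER_CUBIC)
b=b[:572];o=np.zeros((572,440+b.shape[1],3),np.uint8);o[:,:440]=a;o[:b.shape[0],440:]=b;cv2.imwrite('pics/v4.png',o);print(o.shape)
print(ctrl.get_obs()['clock'])
# predicted px of lid features if seated flush
for z in (0,.004):
  L=lambda q:np.array([.9823,.1874,0])*(.0009)+np.array([.4569,.1701,.06])+R.from_euler('z',DY,degrees=True).apply(np.array(q)+[.075,0,0])
  for n,c,q0,f in (('scene',s,(320,190),4.4),('wrist',w,(180,0),2.2)):
    print(z,n,[((w2px(c,L(np.array(q)))-q0)*f+(440 if n=='wrist' else 0)).round(0) for q in ([.075,.042,.005+z],[.075,-.042,.005+z],[.062,0,.033+z])])
```

```text
(572, 792, 3)
17.8667
0 scene [array([310., 357.]), array([120., 299.]), array([232., 268.])]
0 wrist [array([ 670., 1021.]), array([ 530., 1021.]), array([ 600., 1024.])]
0.004 scene [array([313., 352.]), array([121., 294.]), array([234., 263.])]
0.004 wrist [array([ 671., 1024.]), array([ 529., 1024.]), array([ 600., 1027.])]
```

View pics/v4.png

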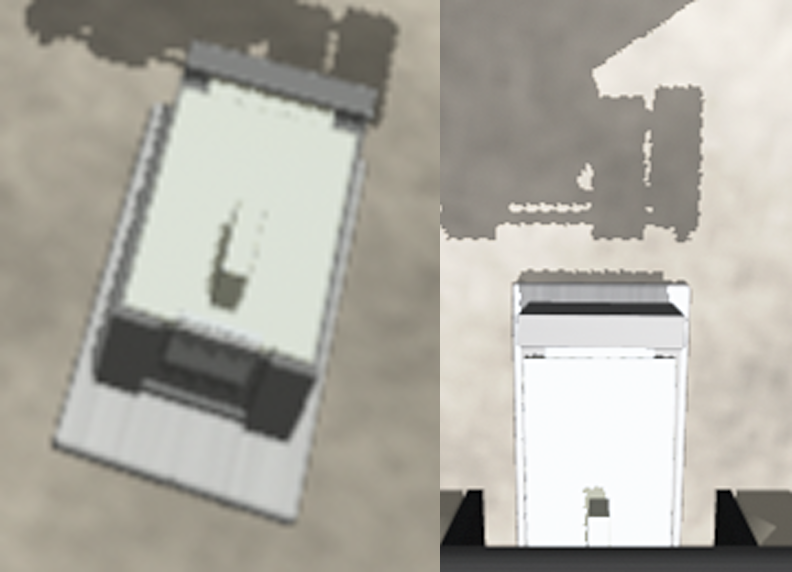

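The lid lies square under the ledge at (285,80), and the front corners (118,303) and (312,362) are at the flush prediction or slightly lower. To check that the catch sprang back, I compare it before and after from the same camera.

Run:
```python
from h import *
a,b=[cv2.resize(load(f)['img'][252:296,336:396,::-1],None,fx=6.6,fy=6.6,interpolation=cv2.INTER_CUBIC) for f in('sc0','sc2')]
cv2.imwrite('pics/v5.png',np.hstack([a,b]))
```

```text
(no output)
```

View pics/v5.png

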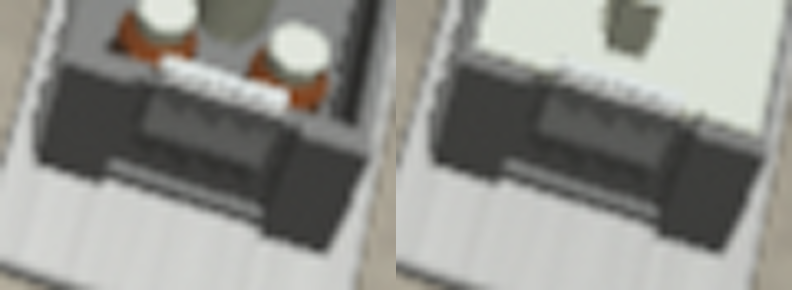

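The catch stands at the same pixels before (140–275, 130) and after (540–665 minus 396), so it has sprung back over the lid. The end stops' tops are visible in front of the lid's edge, and I'm handing in.

```bash
python3 -c "
from h import *
print(ctrl.close_job())"
```

```text
the job is handed in; nothing more can be done
None
```

The white lid is back on the bin: its lip met the wall under the ledge, the front went down past the spring catch, and the lid looked flush and square in the last pictures before I let go and handed in; the verdict wasn't reported back.

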